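# Transfer the biopsy pots to the lab carrier in order

### The arm

A 6-joint arm with a two-finger parallel gripper is mounted at the origin on the work surface. World frame = base frame: x ahead of the robot, y to its left, z up, the work surface at z = 0. Lengths are in m, angles in rad, forces in N, time in s.
With the tool pointing down it reaches from about 0.325 to 0.9 m from the base axis. Payload 3.5 kg.
Tool frame: the origin (TCP) lies midway between the tips of the shut fingers; the grasp point (between the pads) lies 19 mm behind it; x points along the fingers, y is the direction in which the jaws open and shut, and the axes are right-handed (so a half turn about x gives the same grasp; the last joint's range is limited). The gripper opens to 85 mm and grips with 20 to 120 N. Pads are 22 mm wide; open, the fingers measure 114 mm over their backs; the gripper's body (76 mm by 85 mm) begins 54 mm behind the grasp point. The pads swing forward as they close: fully open they stand 13 mm farther back than shut.
Start: joints at [1.129, 0.276, -0.026, 1.268, 0, 1.467], TCP at [0.208, 0.589, 0.231] pointing down, gripper open.
Joint ranges: [-3.12, 3.12], [-0.85, 1.88], [-1.08, 1.24], [-1.95, 2.15], [-1.57, 1.53], [-3.14, 3.14]. Speed limits (rad/s): [2.57, 2.57, 3.14, 3.14, 3.14, 3.14].

### API

Orientations are given as a rotation vector (axis times angle).
In Python, from plant import * gives the robot as it stands. Calls block until the motion is done:
- reach(position, orientation): joint-space move of the TCP to a pose.
- move_linear(position, attitude=None, vel=0.15, max_force=None): straight line of the TCP; attitude=None keeps the orientation; vel is the mean speed in m/s. With max_force (N) it stops when the force on the tool has changed by that much, and returns True; else False.
- movej(angles): joint-space move.
- let_go() and grab(f_grip=None): open the fingers fully, or close them until they stop; f_grip is the grip in N (None keeps the last).
- pause(seconds).
- ik(position, orientation): joint angles nearest the present ones, or None.
- state(): the state.
- camera(name): name is "side" or "top"; returns the picture (400x640x3 uint8, red, green, blue); there is no depth.
- camera_info(name): a dict with "camera_matrix" (3x3 intrinsics, pixels), "R" (3x3) and "t" (3): a world point X has camera coordinates R X + t. Camera axes: x right, y down, z forward; pixel columns grow to the right and rows downward; lengths in m; the calibration is good to about 2 mm. A picture is of the moment at which its call begins. camera_info takes no time and is no camera call.
A pose or a line that the arm cannot do raises PlanningError and nothing moves.
- hand_in(): hands the job in, once; it reports no verdict.
The state is a dict: "time": time; "qpos": joint angles; "joint_velocities": joint speeds; "joint_efforts": joint torques, N m; "tcp_pos": TCP position; "tool_rot": TCP orientation; "force": force on the tool from outside, world axes, zero at the start; "wrist_torque": the same for the moment, N m; "opening": opening from 0.0 (shut) to 1.0 (fully open).
Only numpy, scipy, OpenCV 4.12 (cv2) and the standard library are available. Lean on these libraries where they do the work, as an engineer would, in place of code of your own. Each camera call takes 0.05 s, during which the arm holds its last target. There are 200 camera calls.

### The job

The four closed biopsy pots stand in the steel biopsy rack in the order in which the specimens were taken, the first one next to the rack's handle. Move them all to the lilac lab carrier in the same order, one to a compartment, the first one next to the carrier's handle and so on. Keep the pots upright, set each down gently on its compartment's floor and leave them standing there.

Things in the scene. Friction and masses are not known exactly. Their poses are not given: they have to be found in the camera images.
- vial_mid (a point): centre, half-way up, of the slim tall vial: a closed round specimen pot, off-white body with a paper band and a ribbed white screw cap, 28 mm across the cap (body 25 mm), 78 mm tall in all, the cap being its top 18 mm; 30 to 105 g. Its z axis points up. At the start it stands in its own cup.
- small_pot_mid (a point): centre, half-way up, of the small short pot: a closed round specimen pot, off-white body with a paper band and a ribbed white screw cap, 34 mm across the cap (body 31 mm), 58 mm tall in all, the cap being its top 14 mm; 30 to 105 g. Its z axis points up. At the start it stands in its own cup.
- tall_pot_mid (a point): centre, half-way up, of the medium tall pot: a closed round specimen pot, off-white body with a paper band and a ribbed white screw cap, 40 mm across the cap (body 37 mm), 72 mm tall in all, the cap being its top 16 mm; 30 to 105 g. Its z axis points up. At the start it stands in its own cup.
- wide_pot_mid (a point): centre, half-way up, of the wide squat pot: a closed round specimen pot, off-white body with a paper band and a ribbed white screw cap, 48 mm across the cap (body 45 mm), 62 mm tall in all, the cap being its top 16 mm; 30 to 105 g. Its z axis points up. At the start it stands in its own cup.
- vial_cup: grey round cup, fixed in the biopsy rack, in which the slim tall vial stands at the start: outside 38 mm, bore 32 mm, 20 mm tall, floor 3 mm thick. Origin at the centre of its underside. It stays there when the pot is gone, and so shows which pot came from which place.
- small_pot_cup: grey round cup, fixed in the biopsy rack, in which the small short pot stands at the start: outside 44 mm, bore 38 mm, 20 mm tall, floor 3 mm thick. Origin at the centre of its underside. It stays there when the pot is gone, and so shows which pot came from which place.
- tall_pot_cup: grey round cup, fixed in the biopsy rack, in which the medium tall pot stands at the start: outside 50 mm, bore 44 mm, 20 mm tall, floor 3 mm thick. Origin at the centre of its underside. It stays there when the pot is gone, and so shows which pot came from which place.
- wide_pot_cup: grey round cup, fixed in the biopsy rack, in which the wide squat pot stands at the start: outside 58 mm, bore 52 mm, 20 mm tall, floor 3 mm thick. Origin at the centre of its underside. It stays there when the pot is gone, and so shows which pot came from which place.
- biopsy_rack: rack the pots come from: steel plate 272 x 74 x 6 mm, fixed, the four cups in a row on top, a D-shaped handle at one end (30 mm long, 11 mm high). Origin: centre of the underside; x runs along the row towards the handle. Places one to four at x = +99, +33, -33, -99 mm, y = 0: one is next to the handle. Turned any way round.
- carrier: lilac open box 268 x 70 x 28 mm, fixed, walls and floor 4 mm, full-height cross walls make four compartments of about 62 x 62 mm in a row; D-shaped handle at one end (30 mm long, 25 mm high). Origin: centre of the underside; x runs along the row to the handle. Compartments one to four at x = +99, +33, -33, -99 mm, y = 0: one is next to the handle. Turned any way round.
Not all that is in view belongs to the job. What is shaped like the part that bears tall_pot_mid but purple is not meant. Leave any blue look-alike of the part that bears small_pot_mid alone.

How it is judged:
At the end, for the whole second after the job is handed in: each pot stands at rest on the floor of the carrier's compartment with the same number, counted from the handle, as its cup's place in the rack: within 22 mm of the compartment's centre along and across, within 6 mm of standing height, tilted under 0.12 rad (((x of vial_cup in the frame of biopsy_rack between 0.084 and 0.114 m and x of vial_mid in the frame of carrier between 0.077 and 0.121 m) or (x of vial_cup in the frame of biopsy_rack between 0.018 and 0.048 m and x of vial_mid in the frame of carrier between 0.011 and 0.055 m) or (x of vial_cup in the frame of biopsy_rack between -0.048 and -0.018 m and x of vial_mid in the frame of carrier between -0.055 and -0.011 m) or (x of vial_cup in the frame of biopsy_rack between -0.114 and -0.084 m and x of vial_mid in the frame of carrier between -0.121 and -0.077 m)) and y of vial_mid in the frame of carrier between -0.022 and 0.022 m and z of vial_mid in the frame of carrier between 0.037 and 0.049 m and angle between each of vial_mid, small_pot_mid, tall_pot_mid, wide_pot_mid's own z axis and vertical below 0.12 rad and linear speed of each of vial, small_pot, tall_pot, wide_pot below 0.02 m/s and angular speed of each of vial, small_pot, tall_pot, wide_pot below 0.2 rad/s and ((x of small_pot_cup in the frame of biopsy_rack between 0.084 and 0.114 m and x of small_pot_mid in the frame of carrier between 0.077 and 0.121 m) or (x of small_pot_cup in the frame of biopsy_rack between 0.018 and 0.048 m and x of small_pot_mid in the frame of carrier between 0.011 and 0.055 m) or (x of small_pot_cup in the frame of biopsy_rack between -0.048 and -0.018 m and x of small_pot_mid in the frame of carrier between -0.055 and -0.011 m) or (x of small_pot_cup in the frame of biopsy_rack between -0.114 and -0.084 m and x of small_pot_mid in the frame of carrier between -0.121 and -0.077 m)) and y of small_pot_mid in the frame of carrier between -0.022 and 0.022 m and z of small_pot_mid in the frame of carrier between 0.027 and 0.039 m and ((x of tall_pot_cup in the frame of biopsy_rack between 0.084 and 0.114 m and x of tall_pot_mid in the frame of carrier between 0.077 and 0.121 m) or (x of tall_pot_cup in the frame of biopsy_rack between 0.018 and 0.048 m and x of tall_pot_mid in the frame of carrier between 0.011 and 0.055 m) or (x of tall_pot_cup in the frame of biopsy_rack between -0.048 and -0.018 m and x of tall_pot_mid in the frame of carrier between -0.055 and -0.011 m) or (x of tall_pot_cup in the frame of biopsy_rack between -0.114 and -0.084 m and x of tall_pot_mid in the frame of carrier between -0.121 and -0.077 m)) and y of tall_pot_mid in the frame of carrier between -0.022 and 0.022 m and z of tall_pot_mid in the frame of carrier between 0.034 and 0.046 m and ((x of wide_pot_cup in the frame of biopsy_rack between 0.084 and 0.114 m and x of wide_pot_mid in the frame of carrier between 0.077 and 0.121 m) or (x of wide_pot_cup in the frame of biopsy_rack between 0.018 and 0.048 m and x of wide_pot_mid in the frame of carrier between 0.011 and 0.055 m) or (x of wide_pot_cup in the frame of biopsy_rack between -0.048 and -0.018 m and x of wide_pot_mid in the frame of carrier between -0.055 and -0.011 m) or (x of wide_pot_cup in the frame of biopsy_rack between -0.114 and -0.084 m and x of wide_pot_mid in the frame of carrier between -0.121 and -0.077 m)) and y of wide_pot_mid in the frame of carrier between -0.022 and 0.022 m and z of wide_pot_mid in the frame of carrier between 0.029 and 0.041 m); the robot touches nothing.
It fails at once if a pot is tipped by more than 40 degrees (angle between any of vial_mid, small_pot_mid, tall_pot_mid, wide_pot_mid's own z axis and vertical above 0.7 rad).
It fails at once if a pot is dropped into the carrier (faster than 0.7 m/s within 15 mm of its floor) ((x of vial_mid in the frame of carrier between -0.13 and 0.13 m and y of vial_mid in the frame of carrier between -0.032 and 0.032 m and z of vial_mid in the frame of carrier below 0.058 m and linear speed of vial above 0.7 m/s) or (x of small_pot_mid in the frame of carrier between -0.13 and 0.13 m and y of small_pot_mid in the frame of carrier between -0.032 and 0.032 m and z of small_pot_mid in the frame of carrier below 0.048 m and linear speed of small_pot above 0.7 m/s) or (x of tall_pot_mid in the frame of carrier between -0.13 and 0.13 m and y of tall_pot_mid in the frame of carrier between -0.032 and 0.032 m and z of tall_pot_mid in the frame of carrier below 0.055 m and linear speed of tall_pot above 0.7 m/s) or (x of wide_pot_mid in the frame of carrier between -0.13 and 0.13 m and y of wide_pot_mid in the frame of carrier between -0.032 and 0.032 m and z of wide_pot_mid in the frame of carrier below 0.05 m and linear speed of wide_pot above 0.7 m/s)).
It also fails if it takes over 109 s, if anything falls off the work surface, if the arm or the gripper's body presses on something with over 40 N, if the wrist force passes 120 N, or if a joint passes its speed limit or range.

## Working session

There is one attempt and no reset: what is moved stays moved. The work goes in short steps, each a Python script; the robot and the scene stay as the last script left them, time stands still between calls to the robot, and variables do not carry over. Pictures are saved under pics/ and viewed, about 12 in all and at most 16, crops included, and the job is handed in when it is done.

```bash
mkdir -p pics; python3 - <<'E'
from plant import *
import cv2
for n in ("top","side"):
    cv2.imwrite(f"pics/{n}0.png",camera(n)[:,:,::-1])
    i=camera_info(n); print(n,i["camera_matrix"],i["R"],i["t"])
s=state();print(s["time"],s["tool_rot"],s["opening"],s["force"])
E
```

```text
top [[407.37358791   0.         318.34602628]
 [  0.         407.37358791 201.29874726]
 [  0.           0.           1.        ]] [[ 0.02220984 -0.99920424 -0.03313033]
 [-0.99737387 -0.01985983 -0.06964877]
 [ 0.06893538  0.03459021 -0.99702128]] [-0.03747622  0.52101656  0.9484264 ]
side [[514.41391697   0.         316.6209724 ]
 [  0.         514.41391697 187.41100231]
 [  0.           0.           1.        ]] [[-0.98998437 -0.14067449 -0.01190129]
 [-0.10402704  0.78386997 -0.61214888]
 [ 0.0954428  -0.60477977 -0.79065296]] [0.51183133 0.12325568 0.95214218]
0.1 [ 0.26436347  1.55493115 -0.26741847] 0.9982290500274559 [-0.45144043 -1.02175329 -0.93798647]
```

View pics/top0.png

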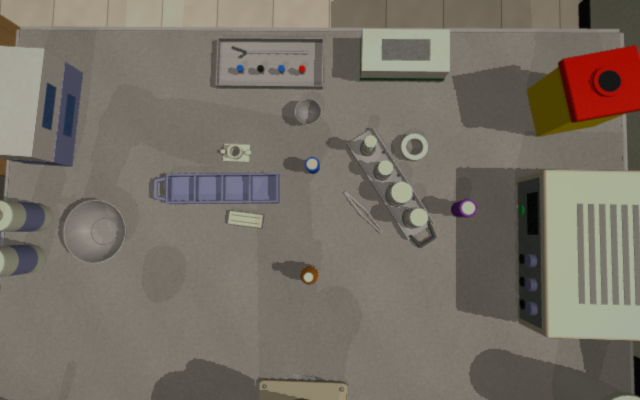

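View pics/side0.png

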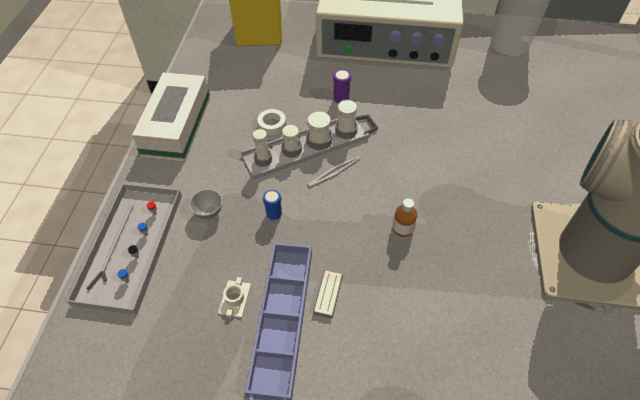

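The top view shows the rack at (390,185), handle lower right at (427,238), and the carrier at (222,188), handle left at (158,188). The off-white pots in the rack, counted from its handle, are at (417,217), (401,192), (385,169) and (370,143). The blue (312,165) and purple (465,208) pots outside the rack are the look-alikes to leave alone.

```bash
cat > h.py <<'E'
import numpy as np, cv2
from scipy.spatial.transform import Rotation as Ro
from plant import *
def ray(cam,uv,z):
    i=camera_info(cam);R,t=np.array(i["R"]),np.array(i["t"])
    c=-R.T@t; d=R.T@np.linalg.inv(i["camera_matrix"])@np.array([*uv,1.])
    return (c+d*(z-c[2])/d[2])[:2]
def proj(cam,X):
    i=camera_info(cam);p=np.array(i["camera_matrix"])@(np.array(i["R"])@X+np.array(i["t"]));return p[:2]/p[2]
E
python3 - <<'E'
from h import *
im=cv2.imread("pics/top0.png"); hsv=cv2.cvtColor(im,cv2.COLOR_BGR2HSV)
s=4; c1=cv2.resize(im[125:255,340:480],None,fx=s,fy=s,interpolation=cv2.INTER_CUBIC)
m=((hsv[...,2]>150)&(hsv[...,1]<60)).astype(np.uint8); m[:,:345]=0;m[:120]=0;m[255:]=0;m[:,440:]=0
cs,_=cv2.findContours(m,cv2.RETR_EXTERNAL,cv2.CHAIN_APPROX_NONE)
for c in cs:
    if cv2.contourArea(c)>30: print("white",cv2.minEnclosingCircle(c),cv2.contourArea(c))
m=((hsv[...,0]>108)&(hsv[...,0]<135)&(hsv[...,1]>60)).astype(np.uint8); m[:,:145]=0;m[:,290:]=0;m[:165]=0;m[215:]=0
cs,_=cv2.findContours(m,cv2.RETR_EXTERNAL,cv2.CHAIN_APPROX_NONE); c=max(cs,key=cv2.contourArea)
print("car",cv2.boundingRect(c),cv2.boxPoints(cv2.minAreaRect(c)))
c2=cv2.resize(im[165:212,145:290],None,fx=s,fy=s,interpolation=cv2.INTER_CUBIC)
o=np.zeros((600,800,3),np.uint8); 
c1=cv2.resize(im[125:250,345:445],None,fx=3,fy=3,interpolation=cv2.INTER_CUBIC)
o[:375,:300]=c1; o[390:390+188,:580]=c2
si=cv2.imread("pics/side0.png")[90:180,235:385]
o[:270,310:760]=cv2.resize(si,None,fx=3,fy=3,interpolation=cv2.INTER_CUBIC)
cv2.imwrite("pics/crop1.png",o)
E
```

```text
white ((419.0172424316406, 217.15516662597656), 9.091036796569824) 216.5
white ((401.7099609375, 191.72064208984375), 10.4207181930542) 309.5
white ((385.3360595703125, 167.1311492919922), 7.255333423614502) 144.0
white ((370.5, 140.75), 5.942532062530518) 95.5
white ((414.4310302734375, 146.21551513671875), 13.126460075378418) 500.0Traceback (most recent call last):
  File "<stdin>", line 9, in <module>
ValueError: max() iterable argument is empty
```

```bash
python3 - <<'E'
from h import *
im=cv2.imread("pics/top0.png"); hsv=cv2.cvtColor(im,cv2.COLOR_BGR2HSV)
print(hsv[188,[165,180,205,155]],hsv[202,[180,220,260]])
m=((hsv[...,0]>108)&(hsv[...,0]<140)&(hsv[...,1]>40)).astype(np.uint8); m[:,:145]=0;m[:,290:]=0;m[:165]=0;m[215:]=0
cs,_=cv2.findContours(m,cv2.RETR_EXTERNAL,cv2.CHAIN_APPROX_NONE); c=max(cs,key=cv2.contourArea,default=None)
if c is not None: print("car",cv2.boundingRect(c),cv2.boxPoints(cv2.minAreaRect(c)))
C=dict(tall=((419,217.2),.081),wide=((401.7,191.7),.071),small=((385.3,167.1),.067),vial=((370.5,140.75),.087))
for k,(p,z) in C.items(): print(k,ray("top",p,z))
s=4;o=np.zeros((600,800,3),np.uint8); 
o[:375,:300]=cv2.resize(im[125:250,345:445],None,fx=3,fy=3,interpolation=cv2.INTER_CUBIC)
o[390:390+188,:580]=cv2.resize(im[165:212,145:290],None,fx=s,fy=s,interpolation=cv2.INTER_CUBIC)
si=cv2.imread("pics/side0.png")[90:180,235:385]
o[:270,310:760]=cv2.resize(si,None,fx=3,fy=3,interpolation=cv2.INTER_CUBIC)
cv2.imwrite("pics/crop1.png",o)
E
```

```text
[[170   8  93]
 [120  44 140]
 [120  45 141]
 [120  44 144]] [[121  45 129]
 [123  45 130]
 [120  39 110]]
car (154, 173, 125, 30) [[153.74994 174.24477]
 [277.97827 172.93709]
 [278.28207 201.79704]
 [154.05374 203.10472]]
tall [ 0.48677965 -0.25008479]
wide [ 0.5431285  -0.21366058]
small [ 0.59840142 -0.17721872]
vial [ 0.65352485 -0.14141505]
```

View pics/crop1.png

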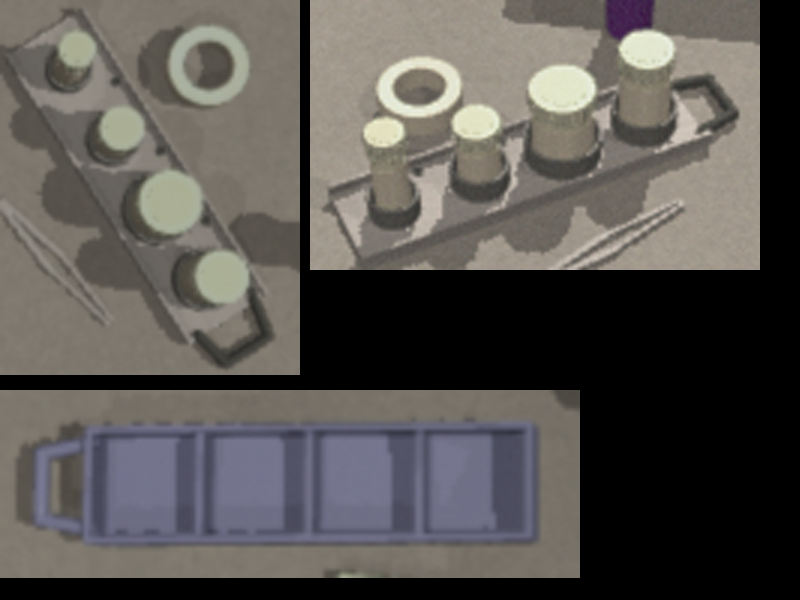

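The crop confirms the order from the rack handle: tall, wide, small, vial (cap widths 39/45/31/26 mm as measured). The carrier rim corners are at about (166,174), (279,173), (279,202.5) and (166,203.5), with the handle on the left. The only other things near the paths are a white ring at (414,146) and a small valve-like object at (235,152). Next I plan and do the first pot.

```bash
cat >> h.py <<'E'
P=dict(tall=(.48678,-.25008),wide=(.5427,-.2138),small=(.5982,-.1773),vial=(.65352,-.14142))
H=dict(tall=.072,wide=.062,small=.058,vial=.078); G=dict(tall=.064,wide=.054,small=.052,vial=.069)
SW=dict(tall=.0027,wide=.0039,small=.0019,vial=.0013)
a=ray("top",(166,188.85),.028); b=ray("top",(279.2,187.75),.028)
cc=(a+b)/2; cx=(a-b)/np.linalg.norm(a-b)
slot=dict(tall=.099,wide=.033,small=-.033,vial=-.099)
rx=np.array([-.838,-.546])
def rot(rowdir,flip=1):
    y=flip*np.array([-rowdir[1],rowdir[0],0]);y/=np.linalg.norm(y); x=np.array([0,0,-1.])
    return Ro.from_matrix(np.c_[x,y,np.cross(x,y)]).as_rotvec()
def best(p,rowdir):
    q0=np.array(state()["qpos"]);c=[]
    for f in (1,-1):
        r=rot(rowdir,f);q=ik(p,r)
        if q is not None:c.append((abs(np.array(q)-q0).max(),r,q))
    return min(c,key=lambda k:k[0])
ZC=.14
def job(n):
    g=G[n]; zt=g-.019-SW[n]; t0=state()["time"]
    p=np.array(P[n]); d,r,q=best([*p,ZC+zt],rx); movej(q)
    move_linear([*p,.009+zt],vel=.15); grab(30); print(n,"open",state()["opening"],"tcp",state()["tcp_pos"])
    move_linear([*p,ZC+zt],vel=.15)
    c=cc+cx*slot[n]; d,r,q=best([*c,ZC+zt],cx); movej(q); print("held",state()["opening"])
    move_linear([*c,.004+zt+.012],vel=.15)
    hit=move_linear([*c,.004+zt-.003],vel=.03,max_force=3)
    print("hit",hit,"z above nominal",state()["tcp_pos"][2]-.004-zt,"F",state()["force"])
    let_go(); move_linear([*c,ZC+zt],vel=.2); print("t",state()["time"]-t0,state()["time"])
E
python3 - <<'E'
from h import *
print(a,b,cc,cx,np.linalg.norm(a-b))
for n in P:
    for z in (ZC+G[n],G[n]-.02):
        print(n,z,best([*P[n],z],rx)[2],best([*(cc+cx*slot[n]),z],cx)[2])
# height of valve-like object: side ray vs top ray
for z in (0,.02,.03,.04,.05): print(z,ray("top",(235,151),z),ray("side",(234,292),z))
E
```

```text
[0.54343986 0.3365411 ] [0.5511536  0.06621611] [0.54729673 0.2013786 ] [-0.02852343  0.99959312] 0.27043502707294276
tall 0.20400000000000001 [-0.59271598  0.15572228 -0.23619228  1.17888176  0.          1.97141167] [ 0.40016521  0.28558143 -0.07257872  1.21263618  0.          1.94243424]
tall 0.044 [-0.59271598  0.30985128 -0.41564252  0.84530252  0.          1.97141167] [ 0.40016521  0.42247499 -0.2456472   0.90267414  0.          1.94243424]
wide 0.194 [-0.48609051  0.22510921 -0.17292498  1.17276214  0.          2.07803714] [ 0.2965125   0.24448009 -0.14815811  1.17815812  0.          1.83878153]
wide 0.034 [-0.48609051  0.37645544 -0.3429875   0.85135339  0.          2.07803714] [ 0.2965125   0.39312518 -0.31728122  0.86038993  0.          1.83878153]
small 0.192 [-0.39170417  0.29652736 -0.08386871  1.19040026  0.          2.17242348] [ 0.18530209  0.20952924 -0.19691816  1.16434893  0.          1.72757112]
small 0.032 [-0.39170417  0.43917586 -0.24987951  0.88174095  0.          2.17242348] [ 0.18530209  0.36437887 -0.36674609  0.83967137  0.          1.72757112]
vial 0.20900000000000002 [-0.30972517  0.36465928  0.04684177  1.25297882  0.          2.25440249] [ 0.06854479  0.17408777 -0.20335383  1.19335473  0.          1.61081382]
vial 0.049 [-0.30972517  0.48831274 -0.12777591  0.95470768  0.          2.25440249] [ 0.06854479  0.32241651 -0.38424557  0.86413424  0.          1.61081382]
0 [0.64244826 0.18132284] [0.64180479 0.16491502]
0.02 [0.63862736 0.17640307] [0.63669539 0.17417501]
0.03 [0.63671692 0.17394318] [0.63414069 0.178805  ]
0.04 [0.63480647 0.17148329] [0.63158599 0.183435  ]
0.05 [0.63289602 0.16902341] [0.62903129 0.18806499]
```

```bash
python3 - <<'E'
from h import *
job("tall")
cv2.imwrite("pics/top1.png",camera("top")[:,:,::-1])
E
```

```text
tall open 0.45826475026850017 tcp [ 0.4872441  -0.25034074  0.05206537]
held 0.4582996150672115
hit True z above nominal 0.0005353171298561124 F [-0.07943817 -0.70714932  4.00327975]
t 10.4 10.5
```

View pics/top1.png

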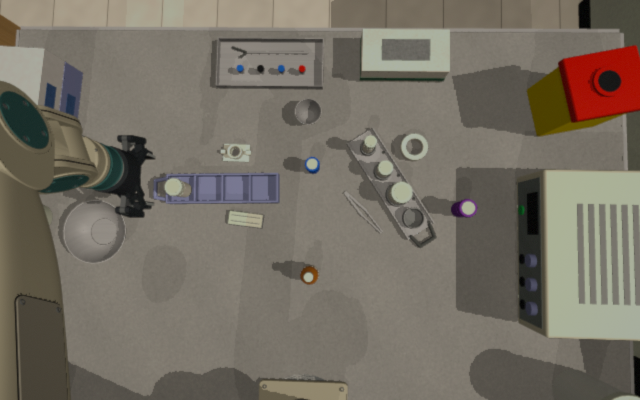

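The tall pot stands in compartment 1 (cap at (173,187)), and contact came at floor height. The other three follow.

```bash
python3 - <<'E'
from h import *
for n in ("wide","small","vial"):
    job(n)
    if state()["opening"]<.9: break
movej([1.129, 0.276, -0.026, 1.268, 0, 1.467])
for n in("top","side"): cv2.imwrite(f"pics/{n}2.png",camera(n)[:,:,::-1])
im=cv2.imread("pics/top2.png");hsv=cv2.cvtColor(im,cv2.COLOR_BGR2HSV)
m=((hsv[...,2]>150)&(hsv[...,1]<60)&~((hsv[...,0]>105)&(hsv[...,0]<135)&(hsv[...,1]>25))).astype(np.uint8); m[:,:150]=0;m[:,290:]=0;m[:165]=0;m[208:]=0
cs,_=cv2.findContours(m,cv2.RETR_EXTERNAL,cv2.CHAIN_APPROX_NONE)
for c in cs:
    if cv2.contourArea(c)>40:
        p,r=cv2.minEnclosingCircle(c); n=min(slot,key=lambda k:abs(p[0]-proj("top",np.array([*(cc+cx*slot[k]),.004+H[k]]))[0]))
        d=ray("top",p,.004+H[n])-cc; print(n,p,r,"carrier x,y",d@cx,d@[-cx[1],cx[0]],"want",slot[n])
o=np.zeros((560,760,3),np.uint8)
o[:220,:600]=cv2.resize(im[160:215,140:290],None,fx=4,fy=4,interpolation=cv2.INTER_CUBIC)
s=cv2.imread("pics/side2.png"); o[230:560,:330]=cv2.resize(s[235:400,200:365],None,fx=2,fy=2); o[230:500,340:760]=cv2.resize(s[80:215,200:410],None,fx=2,fy=2)
cv2.imwrite("pics/crop2.png",o)
E
```

```text
wide open 0.5516426586111153 tcp [ 0.54332827 -0.21407209  0.04109612]
held 0.549795585321632
hit True z above nominal 0.0006556516926647105 F [ 0.0314117  -0.34603879  3.5120204 ]
t 8.6917 19.2417
small open 0.3906695926540308 tcp [ 0.5986352  -0.17744817  0.04080958]
held 0.38616105730667966
hit True z above nominal 0.0003789636934791035 F [ 0.13017446 -0.35501187  3.96260133]
t 8.241599999999998 27.4833
vial open 0.31800738165936165 tcp [ 0.65380826 -0.1414585   0.05822565]
held 0.31821008009994595
hit True z above nominal 0.0002531857695025827 F [-0.99462124  0.21241037  3.49377913]
t 7.733400000000003 35.2167
vial (260.0, 185.0) 5.831051826477051 carrier x,y -0.09924234091009794 -0.0009319079435747791 want -0.099
small (232.8333282470703, 186.5) 6.85170316696167 carrier x,y -0.033345308523529904 -0.00034682006061981414 want -0.033
tall (172.92465209960938, 186.63014221191406) 8.34982681274414 carrier x,y 0.09962481326513502 0.0001311836772720145 want 0.099
wide (203.5, 186.68182373046875) 10.062923431396484 carrier x,y 0.03302619865695437 -0.0001572298440491337 want 0.033
```

View pics/crop2.png

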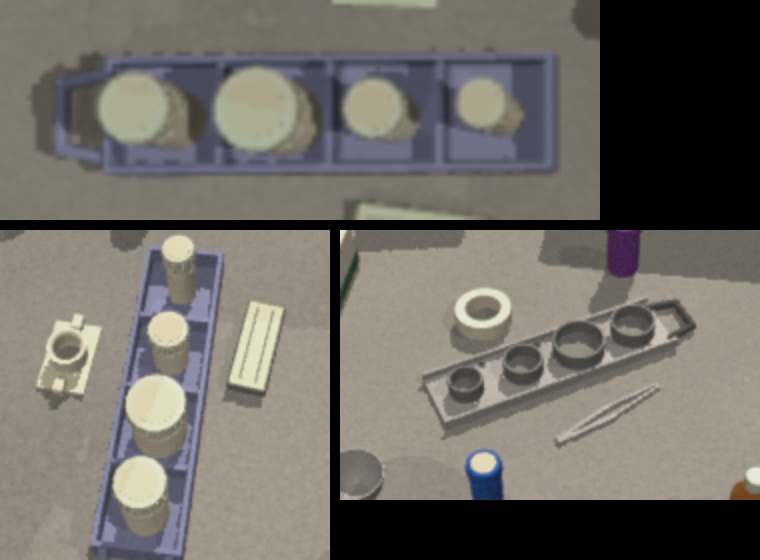

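The crop shows all four pots upright in the carrier, in the order tall, wide, small, vial from the handle. The rack's cups are empty and the arm is clear.

```bash
python3 -c "
from plant import *
hand_in()"
```

```text
the job is handed in; nothing more can be done
```

I moved all four pots to the carrier and handed the job in, with the last pot placed at about 35 s of the 109 s allowed. From the handle, the order in both rack and carrier is tall, wide, small, vial. I held each pot by its cap and lowered it until it touched the compartment floor, using a 3 N contact stop.

My last checks on the final pictures:
- **Position:** each cap is within about 1 mm of its compartment's centre, against 22 mm allowed.
- **Height:** contact came within 0.7 mm of floor height for every pot.
- **State:** all four look upright, the rack cups are empty, and the blue and purple look-alikes were not touched. The arm is back at its start pose, clear of everything.

No check failed or disagreed. I judged tilt by eye only.

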